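Set the cutting square on the chocolate slab

ROBOT

A 7-joint arm with a two-finger parallel gripper is mounted at the origin on a cart in front of the work surface, level with it; the furniture and walls round the work are solid. World frame = base frame: x ahead of the robot, y to its left, z up, the work surface at z = 0. Lengths are in m, angles in rad, forces in N, time in s.
With the tool pointing down it reaches from about 0.4 to 0.875 m from the base axis. Payload 6.5 kg.
Tool frame: the origin (TCP) lies midway between the tips of the shut fingers; the grasp point (between the pads) lies 19 mm behind it; z points along the fingers, y is the line along which they close (so a half turn about z gives the same grasp; the last joint's range is limited). The gripper opens to 85 mm and grips with 20 to 120 N. Pads are 22 mm wide; open, the fingers measure 114 mm over their backs; the gripper's body (76 mm by 85 mm) begins 54 mm behind the grasp point. The pads swing forward as they close: fully open they stand 13 mm farther back than shut.
Start: joints at [-1.362, 0.536, -0.004, 1.538, 0.003, 1.067, -0.071], TCP at [0.176, 0.626, 0.208] pointing down, gripper open.
Joint ranges: [-2.7, 2.7], [-0.37, 2.16], [-1.27, 1.26], [0.24, 2.4], [-1.31, 4.45], [0.19, 1.91], [-2.76, 2.76]. Speed limits (rad/s): [2.39, 2.39, 3.14, 3.14, 3.14, 3.14, 3.14].

INTERFACE

Orientations are given as a rotation vector (axis times angle).
In Python, from bench import arm gives the robot as it stands. The module is installed in compiled form; this text tells all that it offers.
- The arm moves only by the tool send_rows, never from a script. Its argument "rows" is a list of rows, each a list of 6 numbers: the shift along the tool's x, y, z in units of 40 mm (1.0 is 40 mm), then the turn, a rotation vector about the tool's x, y, z in units of 6 degrees (1.0 is 6 degrees). A call has 1 to 12 rows; each row is the pose to reach, as a shift and turn from the pose commanded when the call began, along the tool's axes at that moment; what a row does not reach only later rows make up. A row lasts 1/10 s, in which the tool goes at most 50 mm and 8.59 degrees, less where a joint would pass 70% of its speed; a pose out of reach is approached as far as the arm can. A call with a gripper value outside its range is refused whole. "grip" is the opening, from -1 (shut) to 1 (fully open), set as the call begins (left out, the last holds). The fingers move at their own pace and stop on an object; "newtons" is the grip in N (left out, the last holds). Time passes only in rows, so rows that repeat a pose let the fingers close. It gives the time, the measured TCP pose, the force, the opening and the grip force at its end, in the units of the state.
- arm.read_state(): the state, without advancing time (a new reading comes with each control period).
- arm.snapshot(name): name is "side" or "top" or "wrist"; returns the picture (400x640x3 uint8, red, green, blue); there is no depth.
- arm.camera_info(name): a dict with "intrinsics" (3x3 intrinsics, pixels), "dist" ([k1, k2, p1, p2, k3] as OpenCV has them; the pictures are not rectified), "pose" (4x4, takes a point from camera to world coordinates); the wrist camera has in their place "tool_from_camera" (4x4, takes a point from camera to tool coordinates, whose origin is the TCP and whose axes are the flange's). Camera axes: x right, y up, looking along -z (the intrinsics and any distortion apply to the point x, -y, -z); pixel columns grow to the right and rows downward; lengths in m; the calibration is good to about 2 mm. A picture is of the moment at which its call begins: read the wrist's pose just before it. camera_info takes no time and is no camera call.
- arm.sign_off(): hands the job in; it is judged then, once.
The state is a dict: "time": time; "joints": joint angles; "qvel": joint speeds; "joint_torque": joint torques, N m; "tcp_pos": TCP position; "eef_rot": TCP orientation; "wrist_force": force on the tool from outside, world axes, zero at the start; "moment": the same for the moment, N m; "grip_width": finger opening in m; "grip_force": force on a finger pad.
Only numpy, scipy, OpenCV 4.12 (cv2) and the standard library are available. Lean on these libraries where they do the work, as an engineer would, in place of code of your own. Each camera call takes 0.05 s, during which the arm holds its last target. There are 200 camera calls.

TASK

Lay the cutting square on the chocolate slab, ready for the knife: its black stock pressed up snug and flush against the slab's long edge nearest the robot, its blade flat across the top pointing away, with the graduated cutting edge along the middle score line that halves the slab. It lies the wrong way round now, so turn it end for end (set it down and regrip if need be). Set it down gently and press only lightly, do not shift the slab or touch the chocolate with the gripper, and leave the other things on the table where they are.

Things in the scene. Friction and masses are not known exactly. Their poses are not given: they have to be found in the camera images.
- square: Cutting square (a T), 0.22 kg: pale alloy blade 160 x 50 x 4 mm, black stock, red grip rib. Origin: middle of the blade's underside; x along the blade from stock to free tip, y across, z up. Starts to the left or right, across from the board, tip towards the robot. On the table it rests on stock and tip, leaning 5.8 degrees, tip low. Cutting edge (black graduations) = the side y -25 mm.
- slab: Dark brown chocolate slab, 110 (x) x 200 (y) x 30 (z) mm, 1.1 kg, loose on the board's grippy mat; a push of some 9 N or more shifts it. Origin: middle of its underside; x points away from the robot (within 0.3 rad), z up. Its edge nearest the robot is the flat upright face x = -55 mm. Top at z 30 mm, scored into 2 x 4 portions.
- board: White marble pastry board, 160 x 240 mm, with a thin red silicone mat on it, fixed to the table. Origin: middle of its underside, on the table; the mat's top, which carries the slab, is 17 mm above the table.
- rib_grip (a point): Where to grip the square: middle of its red rib's height, over the blade's middle: x 0, y +7, z 15 mm in the square's frame. The rib stands on the blade: x -50 to +60, y 0 to +14, z 4 to 26 mm; grip it from above across its 14 mm. The square's centre of mass is at about x -13 mm.
- stock: The black stock, fixed to the square under its end: 22 (x) x 120 (y) x 14 (z) mm; its upper face is level with the blade's underside. Origin: middle of that upper face, x -69 mm in the square's frame, same axes.
- stock_back (a point): Middle of the stock's outer (back) face: x -80, y 0, z -7 mm in the square's frame. The stock is 22 mm along x (-80 to -58), 120 mm along y and hangs 14 mm below the blade; its inner face, x -58, goes against the slab. Pushed here the square slides on the slab with 1 to 3 N.
- stock_left (a point): Point on the inner face of the stock, half way down it and 5 mm from its +y end: x -58, y +55, z -7 mm in the square's frame.
- stock_right (a point): The same near the stock's -y end: x -58, y -55, z -7 mm in the square's frame.
- cut_edge (a point): Middle of the blade's graduated cutting edge, on the underside: x 0, y -25, z 0 in the square's frame.
- blade_tip (a point): Middle of the blade's free end, on the underside: x +80, y 0, z 0 in the square's frame.
- slab_near_left (a point): Point on the slab's near face at half its height, 10 mm from the left end: x -55, y +90, z 15 mm in the slab's frame.
- slab_near_right (a point): The same at the right end: x -55, y -90, z 15 mm in the slab's frame.
- score_line (a point): Middle of the slab's top, on the middle score line, which runs along the slab's x axis at y = 0; axes as the slab's.
- knife: Bystander: slab knife with wooden handle and wide steel blade, 245 x 34 x 16 mm, flat on the table at the far left. Origin: underside, near the middle.
- stamp: Bystander: wooden price stamp with a turned knob, 33 x 58 x 76 mm, standing in the middle near the table's front. Origin: middle of its underside.
- jar: Bystander: sprinkle jar with green lid, 46 mm across, 96 mm high, standing in the middle behind the stamp; behind it stands the fixed red gum-ball dispenser (335 mm high, front at x 0.61 m). Origin: middle of its underside.
- bar_green: Bystander: chocolate bar in a green wrapper, 52 x 150 x 12 mm, flat at the far left beside the knife. Origin: middle of its underside.
- mint_box: Bystander: red carton, 49 x 73 x 122 mm, standing at the far right edge. Origin: middle of its underside.

How it is judged:
On the way:
1. With the blade flat on the slab, the stock is pressed against the slab's near edge, flush at both ends, with at least 1 N (x of stock_left in the frame of slab between -0.0567 and -0.0533 m and x of stock_right in the frame of slab between -0.0567 and -0.0533 m and z of cut_edge in the frame of slab between 0.0275 and 0.033 m and z of blade_tip in the frame of slab between 0.0275 and 0.033 m and contact force between stock and slab above 1 N), for 0.1 s.
At the end, for the whole second after the job is handed in: Stock face within 1.7 mm of the slab's near face at both ends; blade flat on the top (within 3 mm); middle of the cutting edge within 4 mm of the middle score line; slab's near corners within 2 mm of their start; square released and at rest (x of stock_left in the frame of slab between -0.0567 and -0.0533 m and x of stock_right in the frame of slab between -0.0567 and -0.0533 m and y of cut_edge in the frame of score_line between -0.004 and 0.004 m and z of cut_edge in the frame of slab between 0.0275 and 0.033 m and z of blade_tip in the frame of slab between 0.0275 and 0.033 m and distance of each of slab_near_left, slab_near_right from where it was at the start of the episode below 0.002 m and linear speed of square below 0.01 m/s and angular speed of square below 0.05 rad/s); the robot touches nothing.
It fails at once if The slab is shifted: either end of its near edge moves more than 2 mm (distance of any of slab_near_left, slab_near_right from where it was at the start of the episode above 0.002 m).
It fails at once if The gripper touches the chocolate (contact force between the fingers and slab above 0.5 N).
It fails at once if The square is dropped: let go of, it falls faster than 0.5 m/s (from some 13 mm or more) (contact force between the fingers and square below 0.1 N and linear speed of square above 0.5 m/s).
It fails at once if The square is banged or pressed on the chocolate with more than 40 N (contact force between square and slab above 40 N).
It fails at once if The knife, stamp, jar, green bar or red box is moved more than 15 mm (distance of any of knife, stamp, jar, bar_green, mint_box from where it was at the start of the episode above 0.015 m).
It also fails if it takes over 72 s, if anything falls off the work surface, if the arm or the gripper's body presses on something with over 40 N, if the wrist force passes 120 N, or if a joint passes its speed limit or range.

## Working session

There is one attempt and no reset: what is moved stays moved. The work goes in short steps, Python scripts to look and compute and a tool call to move; the robot and the scene stay as the last step left them, time stands still between calls to the robot, and variables do not carry over. Pictures are saved under pics/ and viewed, at most 10 in all, crops included, and the job is handed in when it is done.

Besides the shell and the picture viewer there is one more tool, called after "Call:" as name([rows], argument=value, ...), one row to a line, values as JSON. send_rows: Moves the arm, as the interface text tells. Its arguments: {"type":"object","properties":{"rows":{"type":"array","items":{"type":"array","items":{"type":"number"}}},"grip":{"type":"number"},"newtons":{"type":"number"}},"required":["rows"]}

```bash
mkdir -p pics
cat > h.py <<'E'
import numpy as np, cv2
from bench import arm
from scipy.spatial.transform import Rotation as R
def campose(n, st=None):
    c=arm.camera_info(n)
    if n=="wrist":
        st=st or arm.read_state(); T=np.eye(4); T[:3,:3]=R.from_rotvec(st["eef_rot"]).as_matrix(); T[:3,3]=st["tcp_pos"]
        P=T@np.array(c["tool_from_camera"])
    else: P=np.array(c["pose"])
    return np.array(c["intrinsics"]),np.array(c["dist"]),P
def ray(cam,uv):
    K,d,P=cam; p=cv2.undistortPoints(np.array([[uv]],float),K,d)[0,0]
    v=P[:3,:3]@np.array([p[0],-p[1],-1]); return P[:3,3],v/np.linalg.norm(v)
def atz(cam,uv,z):
    o,v=ray(cam,uv); return o+v*(z-o[2])/v[2]
def proj(cam,X):
    K,d,P=cam; X=np.atleast_2d(X); c=(X-P[:3,3])@P[:3,:3]; c=c*[1,-1,-1]
    return cv2.projectPoints(c,np.zeros(3),np.zeros(3),K,d)[0][:,0]
def tri(rs):
    A=0;b=0
    for o,v in rs:
        M=np.eye(3)-np.outer(v,v);A=A+M;b=b+M@o
    return np.linalg.solve(A,b)
def save(n,f,crop=None,s=1):
    im=arm.snapshot(n)[:,:,::-1]
    cv2.imwrite(f"raw_{f}.png",im)
    if crop: x0,y0,x1,y1=crop; im=im[y0:y1,x0:x1]
    cv2.imwrite(f"pics/{f}.png",cv2.resize(im,None,fx=s,fy=s,interpolation=cv2.INTER_CUBIC))
E
python3 - <<'E'
from h import *
st=arm.read_state();print(st)
save("top","top0",None,1.25);save("side","side0",None,1.25)
for n in("top","side"):
    c=campose(n);print(n,c[0].tolist(),c[1],c[2].round(3).tolist())
print(np.array(arm.camera_info("wrist")["tool_from_camera"]).round(4).tolist(),campose("wrist")[0].tolist())
E
```

```text
{'time': 0.0, 'joints': array([-1.36220838,  0.53718903, -0.0044246 ,  1.53884086,  0.00260416,
        1.06731066, -0.07118492]), 'qvel': array([-0.00031823,  0.0007151 ,  0.00042328, -0.00057164,  0.0011858 ,
        0.00191296,  0.00060561]), 'joint_torque': array([ 7.89955793e-04, -5.83409643e+01,  1.04876071e+00, -2.59103841e+01,
        1.23401688e-02,  9.75189556e-03,  3.55229957e-06]), 'tcp_pos': array([0.17622282, 0.62496773, 0.20681103]), 'eef_rot': array([-4.30145560e-01, -3.11190291e+00,  2.73203524e-03]), 'wrist_force': array([-0.05390248,  1.08521322, -0.24240902]), 'moment': array([-0.0200251 , -0.00967412, -0.01966911]), 'grip_force': 0.0, 'grip_width': 0.08539176530650286}
top [[512.7845097376313, 0.0, 313.66442875023125], [0.0, 512.7845097376313, 200.55366938819373], [0.0, 0.0, 1.0]] [-0.0160096  0.         0.         0.         0.       ] [[0.004, 0.982, -0.19, 0.229], [-1.0, 0.0, -0.021, 0.044], [-0.02, 0.19, 0.982, 1.504], [0.0, 0.0, 0.0, 1.0]]
side [[397.3690814080202, 0.0, 320.19286849326295], [0.0, 397.3690814080202, 197.10904431032338], [0.0, 0.0, 1.0]] [-0.07502625  0.          0.          0.          0.        ] [[-0.925, 0.212, -0.316, 0.024], [-0.38, -0.462, 0.801, 1.256], [0.024, 0.861, 0.508, 0.849], [0.0, 0.0, 0.0, 1.0]]
[[-0.0, 0.9507, 0.3102, 0.079], [1.0, 0.0001, -0.0002, -0.0002], [-0.0002, 0.3102, -0.9507, -0.1662], [0.0, 0.0, 0.0, 1.0]] [[293.43937287899377, 0.0, 317.9245428171822], [0.0, 293.43937287899377, 200.48635795486376], [0.0, 0.0, 1.0]]
```

View pics/top0.png

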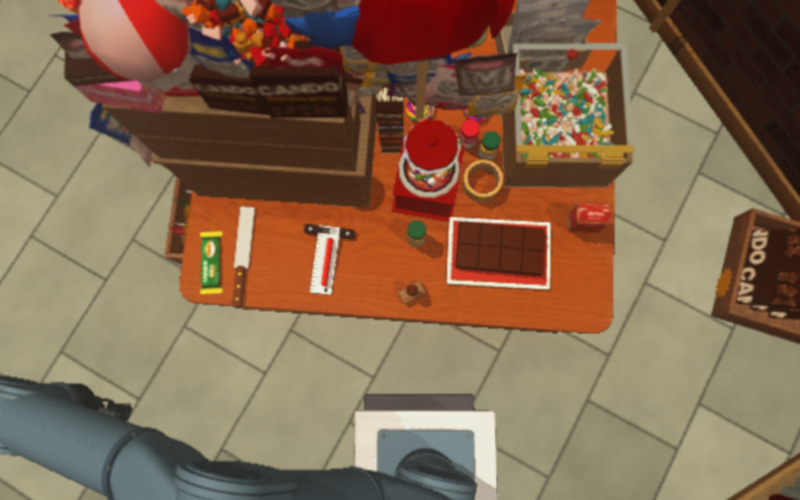

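View pics/side0.png

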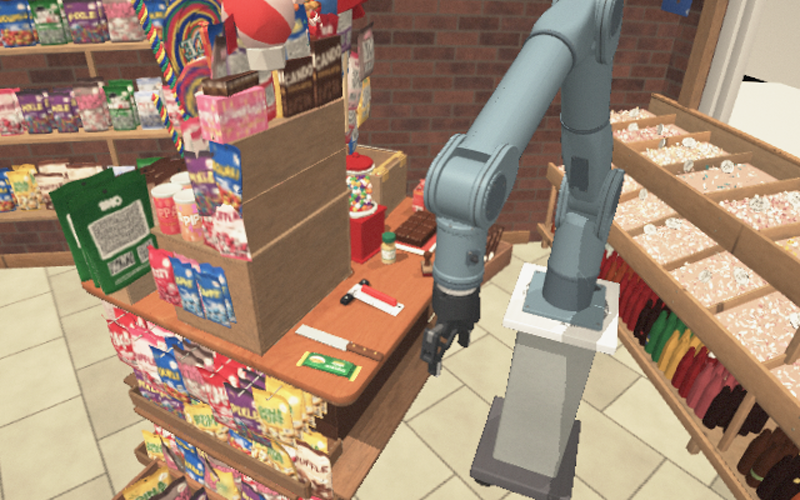

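Top view shows the square at about (325,260) in the 1.25x picture, stock at the far end, with its rib at (329,262). The slab on its board is at (500,247). The side view agrees with this. I'll enlarge a crop to get starting coordinates.

Run:
```python
from h import *
im=cv2.imread("raw_top0.png")[160:250,235:455]
cv2.imwrite("pics/c1.png",cv2.resize(im,(792,324),interpolation=cv2.INTER_CUBIC))
c=campose("top")
for n,uv,z in [("stock",(263,186),.015),("tip",(257,234),.01),("ribfar",(263,191),.03),("ribnear",(260,230),.03),("slabc",(400,199),.047),("jar",(333,185),.1),("stamp",(330,234),.05)]:
    print(n,atz(c,uv,z).round(3))
```

```text
stock [0.561 0.226 0.015]
tip [0.418 0.241 0.01 ]
ribfar [0.543 0.224 0.03 ]
ribnear [0.427 0.23  0.03 ]
slabc [ 0.516 -0.175  0.047]
jar [0.545 0.019 0.1  ]
stamp [0.413 0.027 0.05 ]
```

View pics/c1.png

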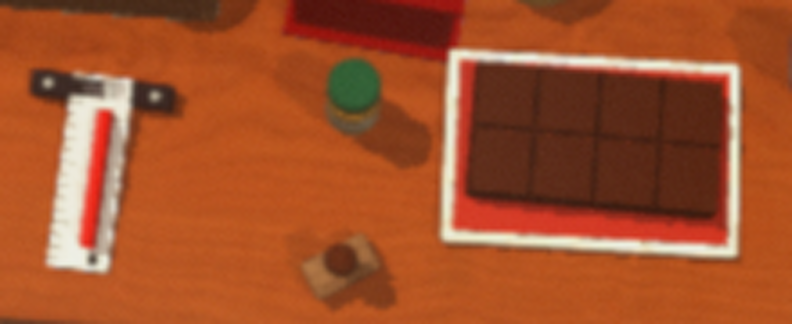

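The crop shows the stock ends at (40,82) and (170,98), the tip at (48..107,267), and the rib running from (103,112) to (88,247). Slab top corners are (475,63), (727,80), (715,215) and (468,195), with the score line from (602,70) to (592,205).

```bash
cat >> h.py <<'E'
def rows_to(pos,Rt,st=None,p0=None,R0=None):
    st=st or arm.read_state(); R0=R.from_rotvec(st["eef_rot"]) if R0 is None else R0; p0=st["tcp_pos"] if p0 is None else p0
    s=R0.inv().apply(np.array(pos)-p0)/.04; t=(R0.inv()*Rt).as_rotvec(degrees=True)/6
    return s.round(3),t.round(3)
def tool(yaw,tilt=0):
    "tool down, tool y at azimuth yaw (deg); tilt: rotation about tool y (deg)"
    y=np.array([np.cos(np.radians(yaw)),np.sin(np.radians(yaw)),0]);z=np.array([0,0,-1.]);x=np.cross(y,z)
    return R.from_matrix(np.c_[x,y,z])*R.from_euler('y',tilt,degrees=True)
E
python3 - <<'E'
from h import *
c=campose("top")
f=lambda u,v,z:atz(c,(235+u/3.6,160+v/3.6),z)
for n,u,v,z in [("sl",40,82,.01),("sr",170,98,.01),("t1",48,265,.004),("t2",107,270,.004),("r1",103,112,.038),("r2",88,247,.028)]: print(n,f(u,v,z).round(4))
S=np.array([f(*p,.047) for p in [(475,63),(727,80),(715,215),(468,195)]]);print(S.round(4),S.mean(0))
m=f(602,70,.047)-f(592,205,.047);print("slab yaw",np.degrees(np.arctan2(m[1],m[0])),np.degrees(np.arctan2(*(S[0]-S[1])[[1,0]]))-90)
r=f(103,112,.038)-f(88,247,.028);a=np.degrees(np.arctan2(r[1],r[0]));print("rib az",a)
# view pose: tool y at a+90, above rib
print(rows_to([.485,.228,.25],tool(a+90)))
E
```

```text
sl [0.5723 0.2778 0.01  ]
sr [0.5586 0.1692 0.01  ]
t1 [0.4198 0.2677 0.004 ]
t2 [0.4158 0.2191 0.004 ]
r1 [0.5408 0.2213 0.038 ]
r2 [0.4315 0.2321 0.028 ]
[[ 0.5795 -0.0806  0.047 ]
 [ 0.5653 -0.2833  0.047 ]
 [ 0.4552 -0.2692  0.047 ]
 [ 0.4712 -0.0734  0.047 ]] [ 0.51779704 -0.17662593  0.047     ]
slab yaw -5.731274623562726 -3.9920001784553847
rib az -5.648887713193142
(array([-10.123,  -7.461,  -1.064]), array([-0.015, -0.   , -1.682]))
```

Run:
```python
from h import *
print(rows_to([.445,.23,.25],tool(83.5)))
```

```text
(array([-9.147, -7.684, -1.064]), array([-0.015, -0.   , -1.54 ]))
```

Call:
send_rows([
  [-1,-0.8,-1,0,0,-0.2],
  [-2,-1.7,-1.06,0,0,-0.4],
  [-3,-2.5,-1.06,0,0,-0.6],
  [-4,-3.4,-1.06,0,0,-0.8],
  [-5,-4.2,-1.06,0,0,-1],
  [-6,-5,-1.06,0,0,-1.2],
  [-7,-5.9,-1.06,0,0,-1.4],
  [-8,-6.7,-1.06,0,0,-1.54],
  [-8.8,-7.4,-1.06,-0.015,0,-1.54],
  [-9.15,-7.68,-1.06,-0.015,0,-1.54],
  [-9.15,-7.68,-1.06,-0.015,0,-1.54],
  [-9.15,-7.68,-1.06,-0.015,0,-1.54],
], grip=1)

```text
time: 1.3
tcp_pos: [0.4453, 0.23, 0.2498]
eef_rot: [-0.182, -3.136, -0.002]
wrist_force: [-0.5, -0.2, -0.5]
grip_width: 0.0857
grip_force: 0.0
```

Run:
```python
from h import *
st=arm.read_state();print(st)
np.save("w1.npy",campose("wrist",st)[2]);save("wrist","w1",None,1.25)
```

```text
{'time': 1.3, 'joints': array([-0.70421049,  0.23220316,  0.16305273,  1.88680243, -0.04528403,
        1.02553432,  0.93315869]), 'qvel': array([-3.39975748e-02,  6.93723234e-05, -3.81031047e-02, -5.92823396e-04,
       -3.19652854e-03,  1.36967100e-03, -3.45210592e-03]), 'joint_torque': array([ 2.07053706e+00, -3.94702578e+01,  3.09445426e+00, -2.52894402e+01,
        2.37127058e-01,  2.76414234e-03,  8.64659809e-02]), 'tcp_pos': array([0.44534461, 0.2299858 , 0.24983865]), 'eef_rot': array([-1.81551929e-01, -3.13597054e+00, -2.17249672e-03]), 'wrist_force': array([-0.46621683, -0.24519357, -0.52134952]), 'moment': array([0.05745815, 0.01713308, 0.01711075]), 'grip_force': 0.0, 'grip_width': 0.08566479791437003}
```

View pics/w1.png

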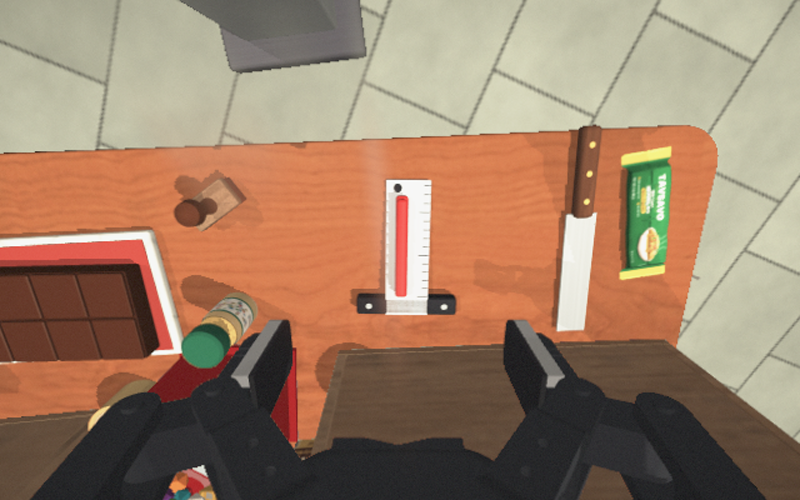

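The wrist view shows the blade tip at (386..432,180), stock ends at (358,304) and (456,303), and the rib from (402,197) to (401,296), nearly aligned with the tool. Next is a second wrist view, lower and above the rib.

Run:
```python
from h import *
c=campose("wrist");c=(c[0],c[1],np.load("w1.npy"))
f=lambda u,v,z:atz(c,(u/1.25,v/1.25),z)
for n,u,v,z in [("sl",456,303,.014),("sr",358,304,.014),("t1",432,180,.004),("t2",386,181,.004),("rfar",401,296,.038),("rnear",402,197,.028)]: print(n,f(u,v,z).round(4))
print(rows_to([.47,.226,.15],tool(83.5)))
```

```text
sl [0.5714 0.2868 0.014 ]
sr [0.559  0.1689 0.014 ]
t1 [0.4228 0.2715 0.004 ]
t2 [0.4179 0.2205 0.004 ]
rfar [0.5433 0.2228 0.038 ]
rnear [0.4336 0.2364 0.028 ]
(array([-0.645, -0.063,  2.496]), array([ 0.016, -0.006,  0.004]))
```

Call:
send_rows([
  [-0.2,0,0.8,0,0,0],
  [-0.4,0,1.6,0,0,0],
  [-0.6,-0.05,2.2,0.015,0,0],
  [-0.65,-0.06,2.5,0.015,0,0],
  [-0.65,-0.06,2.5,0.015,0,0],
  [-0.65,-0.06,2.5,0.015,0,0],
])

```text
time: 1.95
tcp_pos: [0.4707, 0.2266, 0.1508]
eef_rot: [0.176, 3.136, 0.001]
wrist_force: [-0.6, -0.5, -0.4]
grip_width: 0.0853
grip_force: 0.0
```

Run:
```python
from h import *
st=arm.read_state();print(st["tcp_pos"],st["eef_rot"])
np.save("w2.npy",campose("wrist",st)[2]);save("wrist","w2",(160,0,480,300),2.0)
```

```text
[0.47071983 0.22657426 0.15082252] [1.75991677e-01 3.13615335e+00 1.18934350e-03]
```

View pics/w2.png

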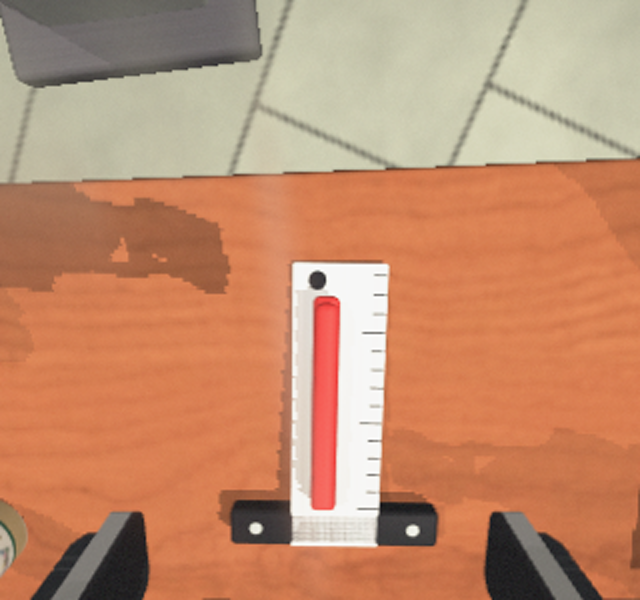

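The crop shows the tip corners at (292,263) and (388,264), stock outer corners at (232,545) and (437,545), and the rib from (327,298) to (323,509).

Run:
```python
from h import *
K,d,_=campose("wrist");c1=(K,d,np.load("w1.npy"));c2=(K,d,np.load("w2.npy"));ct=campose("top")
P={}
for n,a,b in [("tr",(386,181),(292,263)),("tl",(432,180),(388,264)),("sr",(358,314),(232,545)),("sl",(456,314),(437,545)),("rn",(402,197),(327,298)),("rf",(401,296),(323,509))]:
    r1=ray(c1,np.array(a)/1.25);r2=ray(c2,np.array(b)/2+[160,0])
    z={"t":.004,"s":.014,"r":.038}[n[0]]
    if n=="rn":z=.028
    P[n]=atz(c2,np.array(b)/2+[160,0],z);print(n,tri([r1,r2]).round(4),P[n].round(4))
tip=(P["tr"]+P["tl"])/2;st=(P["sr"]+P["sl"])/2;d=st-tip
print("axis az",np.degrees(np.arctan2(d[1],d[0])),"len",np.linalg.norm(d))
d=P["rf"]-P["rn"];print("rib az",np.degrees(np.arctan2(d[1],d[0])),np.linalg.norm(d))
d=P["sl"]-P["sr"];print("stock",np.degrees(np.arctan2(d[1],d[0])),np.linalg.norm(d))
```

```text
tr [0.4158 0.2211 0.0212] [0.4172 0.22   0.004 ]
tl [ 0.4272  0.2739 -0.0311] [0.4234 0.2696 0.004 ]
sr [0.5611 0.1704 0.0356] [0.5738 0.1651 0.014 ]
sl [0.5831 0.2846 0.0202] [0.5874 0.2852 0.014 ]
rn [0.4353 0.2362 0.0177] [0.4338 0.2361 0.028 ]
rf [0.5438 0.2224 0.0369] [0.5432 0.2221 0.038 ]
axis az -6.989863944276193 len 0.1617667766440981
rib az -7.292724427653088 0.11072489294689587
stock 83.54590313731934 0.12092956840464038
```

Run:
```python
from h import *
T=tool(83.1,-5.8);p=np.array([.5005,.228,.0145]);print(T.as_matrix().round(3))
print(rows_to(p-T.apply([0,0,.08]),T))
```

```text
[[-0.988  0.12   0.1  ]
 [ 0.12   0.993 -0.012]
 [-0.101 -0.    -0.995]]
(array([-0.522,  0.119,  1.43 ]), array([ 0.017, -0.954,  0.075]))
```

Call:
send_rows([
  [-0.2,0.05,0.5,0.01,-0.3,0.03],
  [-0.4,0.1,1.0,0.017,-0.6,0.06],
  [-0.52,0.12,1.43,0.017,-0.95,0.075],
  [-0.52,0.12,1.43,0.017,-0.95,0.075],
  [-0.52,0.12,1.43,0.017,-0.95,0.075],
])

```text
time: 2.5
tcp_pos: [0.4923, 0.2285, 0.0941]
eef_rot: [0.184, 3.036, -0.01]
wrist_force: [-0.4, 0.2, -0.8]
grip_width: 0.0856
grip_force: 0.0
```

Run:
```python
from h import *
T=tool(83.1,-5.8);p=np.array([.5005,.228,.0145])
print(rows_to(p,T),arm.read_state()["tcp_pos"])
```

```text
(array([-0.006,  0.013,  2.   ]), array([-0.005, -0.014, -0.003])) [0.49228675 0.22852757 0.09407118]
```

Call:
send_rows([
  [0,0.01,0.5,0,0,0],
  [0,0.01,1.0,0,0,0],
  [0,0.01,1.5,0,0,0],
  [0,0.01,1.8,0,0,0],
  [0,0.01,2.0,0,0,0],
  [0,0.01,2.0,0,0,0],
])

```text
time: 3.1
tcp_pos: [0.5002, 0.2271, 0.0132]
eef_rot: [0.185, 3.037, -0.012]
wrist_force: [0.2, -0.6, 0.4]
grip_width: 0.0854
grip_force: 0.0
```

Call:
send_rows([
  [0,0,0,0,0,0],
  [0,0,0,0,0,0],
  [0,0,0,0,0,0],
  [0,0,0,0,0,0],
  [0,0,0,0,0,0],
  [0,0,0,0,0,0],
  [0,0,0,0,0,0],
  [0,0,0,0,0,0],
], grip=-1, newtons=60)

```text
time: 3.9
tcp_pos: [0.5, 0.2272, 0.0133]
eef_rot: [0.184, 3.037, -0.011]
wrist_force: [0.8, -0.1, 0.0]
grip_width: 0.0001
grip_force: 0.0
```

Fingers shut on nothing, so I'm checking with the wrist camera before doing anything else.

Run:
```python
from h import *
save("wrist","w3",(140,60,500,330),2.0); save("side","s3"); save("top","t3")
```

```text
(no output)
```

View pics/w3.png

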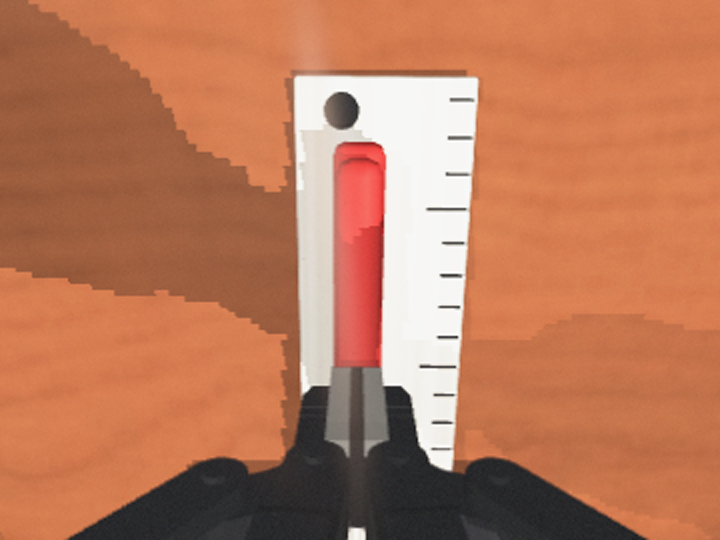

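Run:
```python
from h import *
st=arm.read_state();c=campose("wrist",st);T=R.from_rotvec(st["eef_rot"])
for z in(0,-.019,-.03): print(z,(proj(c,st["tcp_pos"]+T.apply([0.011,0,z]))-[140,60])*2)
print(st["tcp_pos"],T.as_matrix().round(3))
im=cv2.imread("raw_s3.png");cs=campose("side");u=proj(cs,st["tcp_pos"])[0];print(u)
x,y=u.astype(int);im=im[y-50:y+50,x-65:x+65];cv2.imwrite("pics/s3c.png",cv2.resize(im,(780,600),interpolation=cv2.INTER_CUBIC))
```

```text
0 [[356.76395219 324.02342802]]
-0.019 [[356.89245663 350.34473807]]
-0.03 [[356.98099603 368.47590267]]
[0.50005378 0.22717044 0.01329088] [[-0.988  0.121  0.099]
 [ 0.12   0.993 -0.013]
 [-0.099 -0.001 -0.995]]
[300.37383598 237.70744062]
```

View pics/s3c.png

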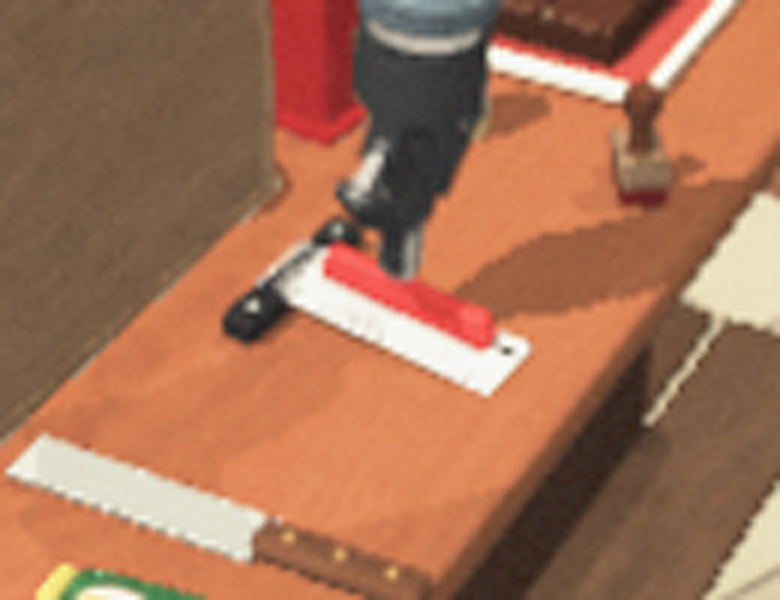

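The wrist view has the shut finger tips at (357,367), in line with the rib (335..382). They look about 30 mm higher than the TCP projection, so they seem to be above the rib's top. The side crop agrees: tips at (400,275), just at the rib's top. I'll feel downward gently with the shut fingers.

Call:
send_rows([
  [0,0,0.05,0,0,0],
  [0,0,0.1,0,0,0],
  [0,0,0.1,0,0,0],
])

```text
time: 4.35
tcp_pos: [0.5005, 0.2273, 0.0107]
eef_rot: [0.185, 3.037, -0.011]
wrist_force: [-6.2, -2.3, 21.5]
grip_width: -0.0002
grip_force: 10.9
```

Run:
```python
from h import *
s=arm.read_state();print(s["tcp_pos"],s["wrist_force"],s["moment"],s["grip_width"])
im=cv2.imread("raw_w3.png")
st=s
c=campose("top");u=proj(c,s["tcp_pos"]);print(u)
# side camera: project tool axis points
cs=campose("side");T=R.from_rotvec(s["eef_rot"])
for z in(0,-.01,-.02,-.03,-.05,-.08): print(z,(proj(cs,np.array([.50005,.22717,.01329])+T.apply([0,0,z]))[0]-[235,187])*6)
```

```text
[0.50048554 0.22728887 0.01071298] [-6.1680778  -2.29011254 21.53696591] [-0.49774968  1.14258072 -0.10449514] -0.00018691537879413284
[[262.35154686 206.32770279]]
0 [392.24917456 304.24702454]
-0.01 [393.65915695 291.03628571]
-0.02 [395.08105471 277.7180485 ]
-0.03 [396.51499813 264.29118954]
-0.05 [399.41955098 237.10705111]
-0.08 [403.87007065 195.4873832 ]
```

Contact at about TCP z 0.012. To tell whether the tips really sit 20 mm behind the reported TCP, I'll lift clear and locate them against the background using picture differences.

Call:
send_rows([
  [0,0,-0.5,0,0,0],
  [0,0,-1,0,0,0],
  [0,0,-1.5,0,0,0],
  [0,0,-2,0,0,0],
  [0,0,-2,0,0,0],
  [0,0,-2,0,0,0],
])

```text
time: 4.95
tcp_pos: [0.4926, 0.2283, 0.0888]
eef_rot: [0.184, 3.036, -0.011]
wrist_force: [-1.0, -1.2, -0.6]
grip_width: 0.0004
grip_force: 0.0
```

Run:
```python
from h import *
s=arm.read_state();T=R.from_rotvec(s["eef_rot"]);print(s["tcp_pos"],s["wrist_force"])
arm.camera_info("side");save("side","s4");save("top","t4");save("wrist","w4")
a=cv2.imread("raw_side0.png").astype(int);b=cv2.imread("raw_s4.png").astype(int);cs=campose("side")
for z in(0,-.01,-.02,-.03,-.05): print(z,proj(cs,s["tcp_pos"]+T.apply([0,0,z]))[0].round(1))
u=proj(cs,s["tcp_pos"])[0].round().astype(int)
D=abs(a-b).sum(2)[u[1]-16:u[1]+8,u[0]-10:u[0]+12];print("row0",u[1]-16,"col0",u[0]-10)
for r in D: print(" ".join(f"{v:3d}" for v in r))
# has the square moved? compare stock/blade place: rib red centroid in wrist images w2 pose not same; use side diff below tool
m=lambda im:(im[:,:,2]>150)&(im[:,:,1]<80)&(im[:,:,0]<80)
for n in("raw_side0","raw_s4"):
    im=cv2.imread(n+".png");k=m(im)[215:270,270:340];yx=np.argwhere(k);print(n,len(yx),yx.mean(0)+[215,270])
```

```text
[0.49257342 0.22831229 0.08884265] [-0.98628304 -1.19464716 -0.58299089]
0 [302.2 220.6]
-0.01 [302.4 218.2]
-0.02 [302.7 215.9]
-0.03 [303.  213.5]
-0.05 [303.5 208.6]
row0 205 col0 292
  1  10   2  16  95 125 211 255 281 287 287 282 273 343 426 378 177  26   1   3   7   9
  5   5  10   5  10  74 179 247 270 272 280 283 286 299 322 255  64   6   0   1   3   2
  1   3   6   4   3  18  53 122 226 283 263 273 254 231 220 104   7   4  10   4   9   9
  7  16   3   1   5   2   2  25 192 259 235 243 152 107 202 132   3   8   2   6   4  10
  5   9   4   6   5   9   3  26 154 226 231 228 117  94 183  99   6  10   3   3   1   3
  2   3   3   0   1   3   3  35 151 225 236 216 117 133 104  52   5   3   1   3   3   4
  4   6   3   4   7   5   2  44 156 225 212 198 108 133  95  56   5  12   2   1   6   1
  3   1   3   3   3  13   7  32 206 212 229 192 109 132  95  56   1   4   1   5   3   2
  2   3   5   3   1   5  17  32 163 199 226 196 111 127 103  33   3   1   1   3   6   4
  5   4   5   3   7   7   9  19  78 131 213 179 121 120  83  11   1   6   3   3   4   1
  3   8   5   1   1   6   6   6  
[... 551 characters left out ...]
  2   9   7   4   5   3   3   4
  4   9   2   3   2   1   2   0   0   3   3   2   7   1   2   5   3   0   3   7   1   0
  7   7   4   7   4   2   7   4   4  10   5   4   2   4   5   1   6   4   3  12   2   4
  3   4   7   4   4   4   7   2   1  12  12   8   6   3   9   7   5   9   2   4   3   4
  3   3   6   2   2   3   3   5   5   3   4   2   3  11   6   4   3   8   4  10   2   2
  4   6  12   5   8   5   1   2   4   4   8   3   4   5   9   7   5   5   1   4   4  10
  8  18  15   1   4   6   2   3   6   0   3   2   2   2   3   1   1   3   9   9   4   5
  3   2  13   1   0  16   4  11   9   9   0   1   1   8   1   8   3   2   8   4   4   6
raw_side0 10 [237.2 305.6]
raw_s4 12 [237.5  305.25]
```

The tips end at row 216, which puts them about 21 mm behind the reported TCP. That matches the contact height. I'll open, go about 21 mm deeper than before, and grip.

Call:
send_rows([
  [0,0,0,0,0,0],
  [0,0,0,0,0,0],
  [0,0,0,0,0,0],
  [0,0,0,0,0,0],
  [0,0,0.6,0,0,0],
  [0,0,1.2,0,0,0],
  [0,0,1.7,0,0,0],
  [0,0,2.1,0,0,0],
  [0,0,2.3,0,0,0],
  [0,0,2.4,0,0,0],
  [0,0,2.4,0,0,0],
  [0,0,2.4,0,0,0],
], grip=1)

```text
time: 6.3
tcp_pos: [0.5025, 0.2272, -0.0059]
eef_rot: [0.185, 3.036, -0.01]
wrist_force: [0.4, -0.6, 0.5]
grip_width: 0.0856
grip_force: 0.0
```

Call:
send_rows([
  [0,0,0,0,0,0],
  [0,0,0,0,0,0],
  [0,0,0,0,0,0],
  [0,0,0,0,0,0],
  [0,0,0,0,0,0],
  [0,0,0,0,0,0],
  [0,0,0,0,0,0],
  [0,0,0,0,0,0],
], grip=-1, newtons=60)

```text
time: 7.1
tcp_pos: [0.5021, 0.2269, -0.0063]
eef_rot: [0.185, 3.037, -0.011]
wrist_force: [-1.0, -0.2, 6.0]
grip_width: 0.0124
grip_force: 58.8
```

Call:
send_rows([
  [0,0,-0.15,0,0,0],
  [0,0,-0.5,0,0,0],
  [0,0,-1,0,0,0],
  [0,0,-1.6,0,0,0],
  [0,0,-2.2,0,0,0],
  [0,0,-2.9,0,0,0],
  [0,0,-3.6,0,0,0],
  [0,0,-4.2,0,0,0],
  [0,0,-4.7,0,0,0],
  [0,0,-5,0,0,0],
  [0,0,-5,0,0,0],
])

```text
time: 8.2
tcp_pos: [0.483, 0.2302, 0.1942]
eef_rot: [0.184, 3.034, -0.008]
wrist_force: [-0.1, 0.4, -2.3]
grip_width: 0.0125
grip_force: 58.8
```

Run:
```python
from h import *
s=arm.read_state();print(s["tcp_pos"],s["wrist_force"],s["grip_width"],s["moment"],s["joints"])
print(rows_to([.45,.045,.2],tool(83.1,0)))
```

```text
[0.48295776 0.23015441 0.19423437] [-0.14381022  0.40195442 -2.31279853] 0.01245228891901062 [-0.02163981  0.1333215  -0.00537023] [-0.74965796  0.30990535  0.2145211   1.94421425 -0.003529    0.8134993
  0.90406608]
(array([ 0.241, -4.694, -0.174]), array([ 0.009,  0.973, -0.009]))
```

Call:
send_rows([
  [0.02,-0.4,-0.02,0,0.1,0],
  [0.05,-1,-0.04,0,0.2,0],
  [0.08,-1.6,-0.06,0,0.35,0],
  [0.11,-2.2,-0.08,0,0.5,0],
  [0.14,-2.8,-0.1,0,0.6,0],
  [0.17,-3.4,-0.12,0,0.75,0],
  [0.2,-4,-0.15,0,0.9,0],
  [0.24,-4.5,-0.17,0,0.97,0],
  [0.24,-4.7,-0.17,0,0.97,0],
  [0.24,-4.7,-0.17,0,0.97,0],
  [0.24,-4.7,-0.17,0,0.97,0],
])

```text
time: 9.3
tcp_pos: [0.4493, 0.0452, 0.1981]
eef_rot: [-0.189, -3.134, 0.002]
wrist_force: [0.1, 0.6, -1.6]
grip_width: 0.0124
grip_force: 58.8
```

Run:
```python
from h import *
s=arm.read_state();print(s["tcp_pos"],s["eef_rot"],s["grip_width"])
np.save("w5.npy",campose("wrist",s)[2]);save("wrist","w5",(0,20,400,320),2)
```

```text
[0.44930062 0.0452291  0.19812591] [-1.89077041e-01 -3.13356105e+00  1.59476053e-03] 0.01235430411613442
```

View pics/w5.png

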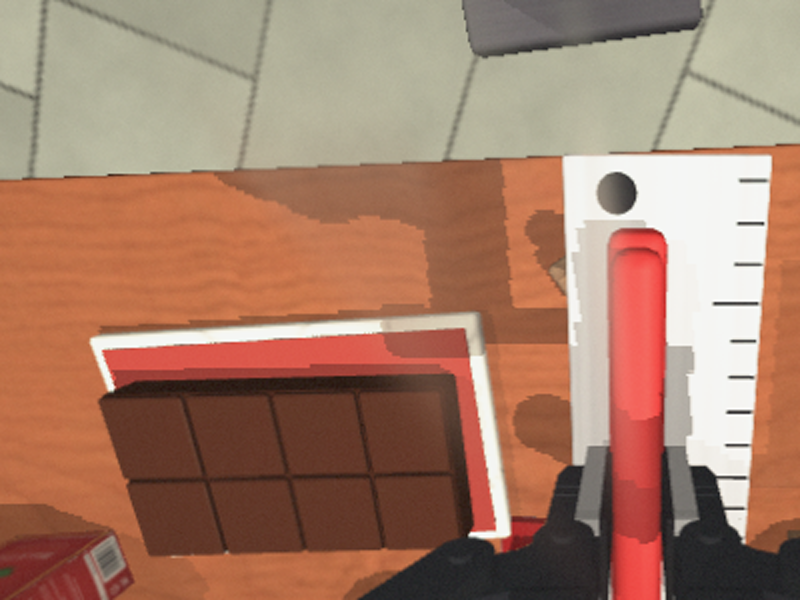

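The crop shows the slab top corners at near-right (101,397), near-left (446,387), far-right (148,556) and far-left (467,547). The score line runs from (275,392) to (303,551). The held square's tip corners are at (564,156) and (771,156), with the rib centred between the pads at column 638.

Run:
```python
from h import *
K,d,_=campose("wrist");c=(K,d,np.load("w5.npy"));f=lambda p,z:atz(c,np.array(p)/2+[0,20],z)
z=.047
NR,NL,FR,FL=[f(p,z) for p in[(101,397),(446,387),(148,556),(467,547)]]
SN,SF,SM=[f(p,z) for p in[(275,392),(303,551),(288,476)]]
az=lambda v:np.degrees(np.arctan2(v[1],v[0]))
for n,v in dict(NR=NR,NL=NL,FR=FR,FL=FL,SN=SN,SF=SF,SM=SM).items():print(n,v[:2].round(4))
print("yaws",az(NL-NR)-90,az(FL-FR)-90,az(SF-SN),"len",np.linalg.norm(NL-NR),np.linalg.norm(FL-FR),np.linalg.norm(SF-SN),np.linalg.norm(FR-NR))
# top camera check
ct=campose("top");g=lambda u,v:atz(ct,(235+u/3.6,160+v/3.6),z)
print("top",[g(*p)[:2].round(4).tolist() for p in[(715,215),(468,195),(592,205),(602,70)]])
# square in tool frame
Tc=np.array(arm.camera_info("wrist")["tool_from_camera"])
def tz(p,z):
    q=cv2.undistortPoints(np.array([[np.array(p)/2+[0,20]]],float),K,d)[0,0];v=Tc[:3,:3]@[q[0],-q[1],-1];return Tc[:3,3]+v*(z-Tc[2,3])/v[2]
for zz in(-.03,-.025,-.02,-.015,-.01):
    a,b=tz((564,156),zz),tz((771,156),zz);r=tz((638,240),zz-.022);print(zz,a.round(4),b.round(4),np.linalg.norm(a-b).round(4),"rib end",r.round(4))
```

```text
NR [ 0.458  -0.2659]
NL [ 0.4758 -0.0686]
FR [ 0.5647 -0.2792]
FL [ 0.5832 -0.0789]
SN [ 0.4669 -0.1667]
SF [ 0.5733 -0.1821]
SM [ 0.5206 -0.1756]
yaws -5.157849429969929 -5.273344142472993 -8.205323924112378 len 0.1980742162627543 0.20109501116358772 0.10747071923764512 0.107568942734306
top [[0.4552, -0.2692], [0.4712, -0.0734], [0.4632, -0.1719], [0.5736, -0.183]]
-0.03 [ 0.0818 -0.016  -0.03  ] [ 0.0818  0.0293 -0.03  ] 0.0453 rib end [ 0.0662  0.0001 -0.052 ]
-0.025 [ 0.0819 -0.0166 -0.025 ] [ 0.0819  0.0304 -0.025 ] 0.047 rib end [ 0.0656  0.0001 -0.047 ]
-0.02 [ 0.082  -0.0172 -0.02  ] [ 0.082   0.0315 -0.02  ] 0.0486 rib end [ 0.065   0.0002 -0.042 ]
-0.015 [ 0.0821 -0.0177 -0.015 ] [ 0.0821  0.0325 -0.015 ] 0.0503 rib end [ 0.0645  0.0002 -0.037 ]
-0.01 [ 0.0822 -0.0183 -0.01  ] [ 0.0822  0.0336 -0.01  ] 0.0519 rib end [ 0.0639  0.0002 -0.032 ]
```

Call:
send_rows([
  [0,-0.2,0,0,0,1],
  [-0.05,-0.4,0,0,0,2.2],
  [-0.07,-0.6,0,0,0,3.5],
  [-0.1,-0.8,0,0,0,4.8],
  [-0.12,-1,0,0,0,6.1],
  [-0.15,-1.2,0,0,0,7.4],
  [-0.17,-1.4,0,0,0,8.7],
  [-0.2,-1.6,0,0,0,10],
  [-0.22,-1.8,0,0,0,11.3],
  [-0.25,-2,0,0,0,12.6],
  [-0.28,-2.2,0,0,0,13.9],
  [-0.3,-2.4,0,0,0,15],
])

```text
time: 10.55
tcp_pos: [0.4501, -0.0515, 0.1985]
eef_rot: [-2.355, -2.079, 0.003]
wrist_force: [-0.2, 0.7, -3.8]
grip_width: 0.0125
grip_force: 58.7
```

Run:
```python
from h import *
s=arm.read_state();print(s["tcp_pos"],s["grip_width"],s["joints"])
p,r=rows_to([.49,-.142,.16],tool(-95.2,0));print(p,r)
```

```text
[ 0.45011838 -0.05153204  0.19850496] 0.012524450381348688 [-0.50677007  0.23625316  0.60438667  2.07274045 -0.17155986  0.88228032
  0.06983201]
[-2.119  1.272  0.963] [-3.0000e-03  2.2000e-02  1.4677e+01]
```

Call:
send_rows([
  [-0.15,0.1,0,0,0,1.2],
  [-0.3,0.2,0,0,0,2.5],
  [-0.5,0.3,0,0,0,3.8],
  [-0.7,0.42,0,0,0,5.1],
  [-0.9,0.54,0.1,0,0,6.4],
  [-1.1,0.66,0.2,0,0,7.7],
  [-1.3,0.78,0.3,0,0,9],
  [-1.5,0.9,0.4,0,0,10.3],
  [-1.7,1,0.6,0,0,11.6],
  [-1.9,1.1,0.8,0,0,12.9],
  [-2.1,1.2,0.9,0,0,14],
  [-2.12,1.27,0.96,0,0.02,14.68],
])

```text
time: 11.75
tcp_pos: [0.4903, -0.1425, 0.1596]
eef_rot: [3.138, -0.142, -0.002]
wrist_force: [-0.6, 0.4, -1.9]
grip_width: 0.0128
grip_force: 58.7
```

Run:
```python
from h import *
s=arm.read_state();print(s["tcp_pos"],s["grip_width"],s["qvel"].round(3),s["joints"])
```

```text
[ 0.49033409 -0.14249865  0.15959308] 0.01277720116428357 [-0.036  0.141  0.109 -0.036 -0.208  0.025 -0.494] [-0.49136577  0.50299652  0.89908968  1.98356451 -0.50378844  0.89442435
 -0.98645471]
```

Run:
```python
from h import *
print(rows_to([.506,-.127,.062],tool(-95.2,0)))
```

```text
(array([ 0.357, -0.423,  2.439]), array([0.007, 0.009, 0.   ]))
```

Call:
send_rows([
  [0.1,-0.1,0.3,0,0,0],
  [0.2,-0.25,0.8,0,0,0],
  [0.3,-0.35,1.3,0,0,0],
  [0.36,-0.42,1.7,0,0,0],
  [0.36,-0.42,2.1,0,0,0],
  [0.36,-0.42,2.3,0,0,0],
  [0.36,-0.42,2.44,0,0,0],
  [0.36,-0.42,2.44,0,0,0],
  [0.36,-0.42,2.44,0,0,0],
])

```text
time: 12.65
tcp_pos: [0.5058, -0.1278, 0.063]
eef_rot: [3.138, -0.139, 0.0]
wrist_force: [0.1, -1.0, -2.6]
grip_width: 0.0124
grip_force: 58.8
```

Run:
```python
from h import *
s=arm.read_state();print(s["tcp_pos"],s["eef_rot"],s["grip_width"],s["wrist_force"])
np.save("w6.npy",campose("wrist",s)[2]);save("wrist","w6",(130,0,530,300),2)
```

```text
[ 0.50577214 -0.1278047   0.06304559] [ 3.13834999e+00 -1.38580357e-01  2.53478840e-04] 0.012435783353167884 [ 0.05747402 -0.98866102 -2.56927172]
```

View pics/w6.png

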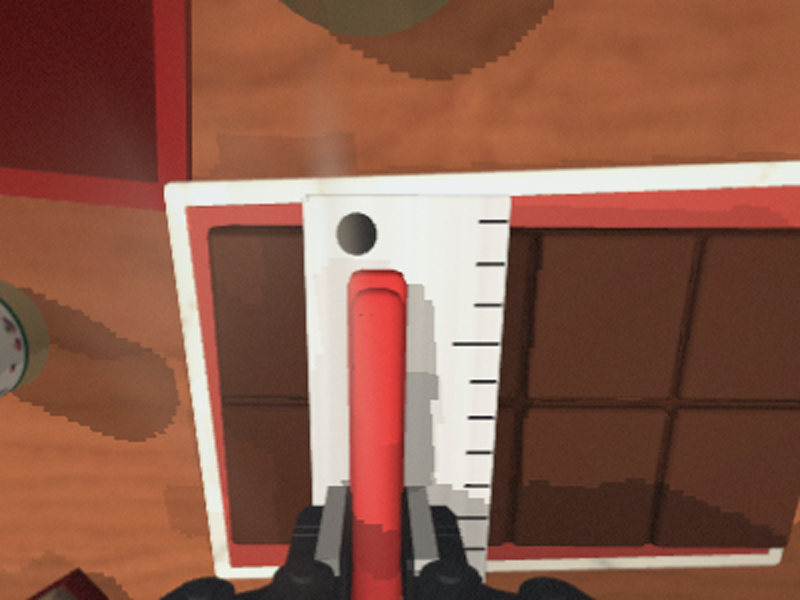

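The crop shows the slab's far-left corner at (210,228) and its near edge along row about 546 (near-right corner (785,547)). The middle score runs from (540,235) to (515,545), and the next score from (700,236) to (655,545). The blade's cut edge runs from (510,196) to (487,560).

Run:
```python
from h import *
K,d,_=campose("wrist");P=np.load("w6.npy");c=(K,d,P);f=lambda p,z=.047:atz(c,np.array(p)/2+[130,0],z)
az=lambda v:np.degrees(np.arctan2(v[1],v[0]))
pts=dict(FL=(210,228),NL=(235,545),NR=(785,547),SF=(540,234),SN=(515,545),QF=(701,236),QN=(655,545),HL=(225,401),HR=(800,405))
W={k:f(v) for k,v in pts.items()}
for k,v in W.items():print(k,v[:2].round(4))
print("score yaw",az(W["SF"]-W["SN"]),"Q",az(W["QF"]-W["QN"]),"L",az(W["FL"]-W["NL"]),"near",az(W["NL"]-W["NR"])-90,"H",az(W["HL"]-W["HR"])-90,"far",az(W["FL"]-W["QF"])-90)
print("lens",[np.linalg.norm(W[a]-W[b]).round(4) for a,b in[("SF","SN"),("FL","NL"),("NL","NR"),("SF","QF")]])
for zz in(.073,.077,.081,.085): a,b,e=f((510,196),zz),f((487,560),zz),f((303,195),zz);print(zz,a.round(4),b.round(4),"az",az(a-b),"w",np.linalg.norm(a-e))
```

```text
FL [ 0.5848 -0.0855]
NL [ 0.4772 -0.0754]
NR [ 0.4596 -0.2692]
SF [ 0.5744 -0.1834]
SN [ 0.4685 -0.1744]
QF [ 0.5695 -0.231 ]
QN [ 0.4643 -0.2237]
HL [ 0.5308 -0.0808]
HR [ 0.5129 -0.2674]
score yaw -4.836448142701746 Q -3.979110559245056 L -5.408912792027098 near -5.197835415804704 H -5.472677963861102 far -6.005862172705918
lens [np.float64(0.1063), np.float64(0.108), np.float64(0.1946), np.float64(0.0479)]
0.073 [ 0.5859 -0.169   0.073 ] [ 0.4807 -0.1602  0.073 ] az -4.797618143151672 w 0.051954978808283044
0.077 [ 0.5859 -0.1681  0.077 ] [ 0.4834 -0.1595  0.077 ] az -4.797618143151668 w 0.050625425647219446
0.081 [ 0.5859 -0.1673  0.081 ] [ 0.4861 -0.1589  0.081 ] az -4.797618143151682 w 0.04929587248615586
0.085 [ 0.5859 -0.1664  0.085 ] [ 0.4888 -0.1583  0.085 ] az -4.797618143151668 w 0.04796631932509225
```

Call:
send_rows([
  [0.05,0.1,0,0,0,0],
  [0.1,0.2,0,0,0,0],
  [0.15,0.3,0,0,0,0],
  [0.2,0.41,0.1,0,0,0],
  [0.2,0.41,0.25,0,0,0],
  [0.2,0.41,0.4,0,0,0],
  [0.2,0.41,0.5,0,0,0],
  [0.2,0.41,0.5,0,0,0],
  [0.2,0.41,0.5,0,0,0],
])

```text
time: 13.6
tcp_pos: [0.5119, -0.1443, 0.0425]
eef_rot: [-3.138, 0.138, 0.001]
wrist_force: [-0.8, 0.4, -3.4]
grip_width: 0.0125
grip_force: 58.8
```

Run:
```python
from h import *
s=arm.read_state();print(s["tcp_pos"],s["wrist_force"],s["moment"])
```

```text
[ 0.51189129 -0.14434936  0.04246634] [-0.79534556  0.41295839 -3.42647216] [ 0.01022417 -0.04166598 -0.02247276]
```

Call:
send_rows([
  [0,0,0.025,0,0,0],
  [0,0,0.05,0,0,0],
  [0,0,0.075,0,0,0],
  [0,0,0.075,0,0,0],
])

```text
time: 14.0
tcp_pos: [0.512, -0.1444, 0.0395]
eef_rot: [-3.138, 0.138, 0.001]
wrist_force: [-0.6, -0.2, -2.1]
grip_width: 0.0127
grip_force: 58.8
```

Call:
send_rows([
  [0,0,0.02,0,0,0],
  [0,0,0.04,0,0,0],
  [0,0,0.05,0,0,0],
])

```text
time: 14.3
tcp_pos: [0.512, -0.1444, 0.0375]
eef_rot: [3.139, -0.138, -0.001]
wrist_force: [0.7, 1.0, -2.4]
grip_width: 0.0126
grip_force: 58.8
```

Call:
send_rows([
  [0,0,0.02,0,0,0],
  [0,0,0.04,0,0,0],
])

```text
time: 14.5
tcp_pos: [0.512, -0.1444, 0.0359]
eef_rot: [-3.139, 0.138, 0.001]
wrist_force: [-1.2, -0.3, -2.3]
grip_width: 0.0127
grip_force: 58.8
```

Call:
send_rows([
  [0,0,0.02,0,0,0],
  [0,0,0.03,0,0,0],
])

```text
time: 14.7
tcp_pos: [0.5119, -0.1444, 0.0347]
eef_rot: [-3.139, 0.138, 0.001]
wrist_force: [0.2, 0.1, -2.2]
grip_width: 0.0124
grip_force: 58.8
```

Call:
send_rows([
  [0,0,0.02,0,0,0],
  [0,0,0.02,0,0,0],
])

```text
time: 14.9
tcp_pos: [0.5119, -0.1444, 0.0339]
eef_rot: [-3.138, 0.138, 0.001]
wrist_force: [-0.4, -0.8, -1.7]
grip_width: 0.0124
grip_force: 58.8
```

Call:
send_rows([
  [0,0,0.02,0,0,0],
  [0,0,0.02,0,0,0],
])

```text
time: 15.1
tcp_pos: [0.5119, -0.1444, 0.0331]
eef_rot: [-3.139, 0.138, 0.001]
wrist_force: [0.3, 0.0, -1.3]
grip_width: 0.0127
grip_force: 58.8
```

Call:
send_rows([
  [0,0,0.02,0,0,0],
  [0,0,0.02,0,0,0],
])

```text
time: 15.3
tcp_pos: [0.512, -0.1445, 0.0324]
eef_rot: [3.139, -0.138, -0.001]
wrist_force: [0.5, 0.4, -2.7]
grip_width: 0.0126
grip_force: 58.9
```

Call:
send_rows([
  [0,0,0.015,0,0,0],
  [0,0,0.015,0,0,0],
])

```text
time: 15.5
tcp_pos: [0.5121, -0.1445, 0.0323]
eef_rot: [-3.138, 0.138, 0.001]
wrist_force: [-1.5, 1.4, 3.9]
grip_width: 0.0124
grip_force: 59.7
```

Call:
send_rows([
  [0,0,0.015,0,0,0],
  [0,0,0.015,0,0,0],
])

```text
time: 15.7
tcp_pos: [0.5121, -0.1445, 0.0322]
eef_rot: [-3.137, 0.138, 0.0]
wrist_force: [-4.5, 1.5, 11.7]
grip_width: 0.0126
grip_force: 60.8
```

Call:
send_rows([
  [0,0,0.015,0,0,0],
  [0,0,0.015,0,0,0],
])

```text
time: 15.9
tcp_pos: [0.5121, -0.1444, 0.0322]
eef_rot: [-3.137, 0.139, 0.0]
wrist_force: [-6.7, 3.5, 20.1]
grip_width: 0.0122
grip_force: 61.9
```

Call:
send_rows([
  [0,0,-0.02,0,0,0],
  [0,0,-0.036,0,0,0],
  [0,0,-0.036,0,0,0],
])

```text
time: 16.2
tcp_pos: [0.5121, -0.1445, 0.0323]
eef_rot: [-3.138, 0.138, 0.001]
wrist_force: [-2.2, 0.5, 4.9]
grip_width: 0.0124
grip_force: 59.7
```

Run:
```python
from h import *
s=arm.read_state();print(s["tcp_pos"],s["wrist_force"],s["moment"])
np.save("w7.npy",campose("wrist",s)[2]);save("wrist","w7",(130,0,530,300),2)
```

```text
[ 0.51212489 -0.14450288  0.03227067] [-2.15471579  0.52378135  4.88311498] [ 0.21549     0.26827601 -0.01515709]
```

View pics/w7.png

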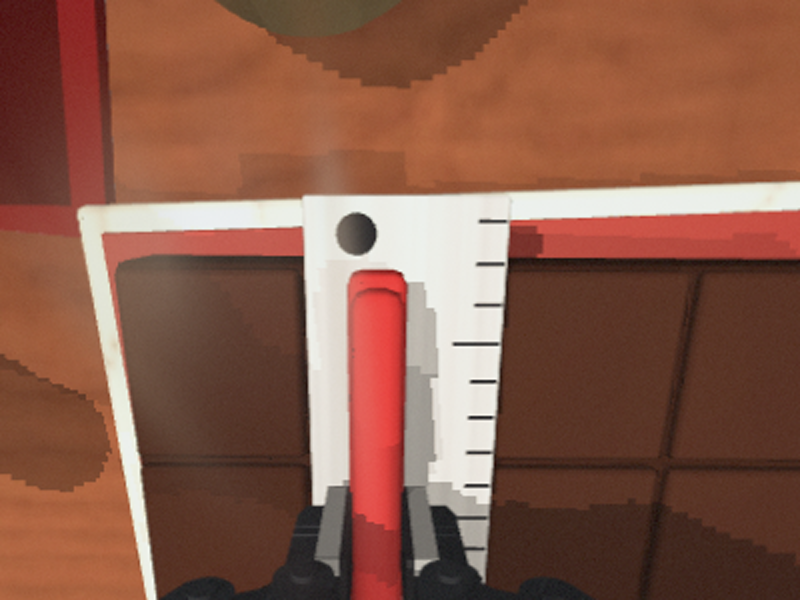

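The tenth view shows the blade flat on the slab. The y+50 score at (299,265) lies just outside the blade's left edge (305), and the y-50 score is at (697,268). So the cut edge is about 1.7 mm too far right, towards -y. I'll work out the forward gap from the tip overhang: tip at row 196, slab far edge at row 259.

Run:
```python
from h import *
K,d,_=campose("wrist");c=(K,d,np.load("w7.npy"));f=lambda p,z=.047:atz(c,np.array(p)/2+[130,0],z)
xh=np.array([.9959,-.0906,0]);yh=np.array([.0906,.9959,0])
tip=(f((303,196),.051)+f((510,197),.051))/2
for fe in (f((512,260)),f((302,257)),(f((118,262))+f((800,260)))/2): print("overhang",(tip-fe)@xh*1e3)
H=(f((305,464))+f((497,466)))/2;print("tip to mid-score",(tip-H)@xh*1e3,"want 83")
L=f((299,265));Q=f((697,268));print("spacing",(L-Q)@yh)
e=f((508,262),.051);print("cut edge y rel mid", (e-(L+Q)/2)@yh*1e3)
L=f((307,463));Q=f((665,465));e=f((494,465),.051);print("row465", (e-(L+Q)/2)@yh*1e3,(L-Q)@yh)
```

```text
overhang 14.918404442524105
overhang 14.315270163694361
overhang 15.329248714577947
tip to mid-score 71.30804583308873 want 83
spacing 0.10026284710070796
cut edge y rel mid -1.6500472237204853
row465 -1.4771792436490145 0.10059362211205025
```

Call:
send_rows([
  [0,0,-0.01,0,0,0],
  [0,-0.02,-0.01,0,0,0],
  [0,-0.042,-0.01,0,0,0],
  [0.05,-0.042,-0.01,0,0,0],
  [0.1,-0.042,-0.01,0,0,0],
  [0.1,-0.042,-0.01,0,0,0],
])

```text
time: 16.85
tcp_pos: [0.5167, -0.143, 0.0324]
eef_rot: [3.139, -0.137, -0.0]
wrist_force: [0.7, 0.2, -0.9]
grip_width: 0.0125
grip_force: 59.0
```

Call:
send_rows([
  [0.03,0,0,0,0,0],
  [0.06,0,0,0,0,0],
  [0.09,0,0,0,0,0],
  [0.11,0,0,0,0,0],
  [0.11,0,0,0,0,0],
])

```text
time: 17.35
tcp_pos: [0.5207, -0.1435, 0.0324]
eef_rot: [3.139, -0.138, -0.001]
wrist_force: [0.1, -0.0, -3.3]
grip_width: 0.0128
grip_force: 58.9
```

Call:
send_rows([
  [0.013,0,0,0,0,0],
  [0.025,0,0,0,0,0],
  [0.025,0,0,0,0,0],
])

```text
time: 17.65
tcp_pos: [0.5216, -0.1436, 0.0324]
eef_rot: [3.139, -0.138, -0.001]
wrist_force: [0.1, -0.6, -2.2]
grip_width: 0.0126
grip_force: 58.9
```

Run:
```python
from h import *
s=arm.read_state();print(s["tcp_pos"],s["wrist_force"],s["moment"])
```

```text
[ 0.52160355 -0.14359467  0.03241221] [ 0.08055485 -0.63317414 -2.24180969] [ 0.06721959  0.00999188 -0.00524478]
```

Call:
send_rows([
  [0.01,0,0,0,0,0],
  [0.01,0,0,0,0,0],
])

```text
time: 17.85
tcp_pos: [0.5219, -0.1436, 0.0324]
eef_rot: [3.139, -0.138, -0.001]
wrist_force: [0.2, 0.2, -2.0]
grip_width: 0.0128
grip_force: 58.9
```

Call:
send_rows([
  [0.01,0,0,0,0,0],
  [0.01,0,0,0,0,0],
])

```text
time: 18.05
tcp_pos: [0.5224, -0.1437, 0.0324]
eef_rot: [3.139, -0.138, -0.001]
wrist_force: [-1.0, 0.3, -2.4]
grip_width: 0.0128
grip_force: 58.9
```

Call:
send_rows([
  [0.008,0,0,0,0,0],
  [0.008,0,0,0,0,0],
])

```text
time: 18.25
tcp_pos: [0.5227, -0.1437, 0.0324]
eef_rot: [3.139, -0.138, -0.001]
wrist_force: [-0.7, -0.4, -1.9]
grip_width: 0.0125
grip_force: 58.9
```

Call:
send_rows([
  [0.008,0,0,0,0,0],
  [0.008,0,0,0,0,0],
])

```text
time: 18.45
tcp_pos: [0.523, -0.1437, 0.0324]
eef_rot: [-3.139, 0.138, 0.001]
wrist_force: [0.4, 0.1, -2.0]
grip_width: 0.0124
grip_force: 58.9
```

Call:
send_rows([
  [0.008,0,0,0,0,0],
  [0.008,0,0,0,0,0],
])

```text
time: 18.65
tcp_pos: [0.5233, -0.1438, 0.0324]
eef_rot: [-3.139, 0.138, 0.001]
wrist_force: [-0.5, 0.4, -2.6]
grip_width: 0.0125
grip_force: 58.9
```

Call:
send_rows([
  [0.008,0,0,0,0,0],
  [0.008,0,0,0,0,0],
])

```text
time: 18.85
tcp_pos: [0.5234, -0.1438, 0.0324]
eef_rot: [-3.138, 0.138, 0.001]
wrist_force: [-0.9, 0.3, -2.4]
grip_width: 0.0127
grip_force: 58.9
```

Call:
send_rows([
  [0.006,0,0,0,0,0],
  [0.006,0,0,0,0,0],
  [0.006,0,0,0,0,0],
])

```text
time: 19.15
tcp_pos: [0.5235, -0.1438, 0.0324]
eef_rot: [-3.138, 0.138, 0.002]
wrist_force: [-1.9, -0.6, 0.2]
grip_width: 0.0126
grip_force: 59.1
```

Run:
```python
from h import *
s=arm.read_state();print(s["tcp_pos"],s["wrist_force"],s["moment"])
```

```text
[ 0.52349505 -0.14378287  0.03241685] [-1.902256   -0.64358503  0.15246759] [ 0.04183531  0.3952052  -0.0237232 ]
```

Call:
send_rows([
  [0.008,0,0,0,0,0],
  [0.008,0,0,0,0,0],
  [0.008,0,0,0,0,0],
])

```text
time: 19.45
tcp_pos: [0.5235, -0.1438, 0.0324]
eef_rot: [-3.138, 0.138, 0.003]
wrist_force: [-3.8, 0.5, 2.4]
grip_width: 0.0127
grip_force: 59.4
```

Run:
```python
from h import *
s=arm.read_state();print(s["tcp_pos"],s["wrist_force"],s["moment"])
```

```text
[ 0.52352932 -0.14380363  0.03238165] [-3.75192523  0.45363832  2.43605346] [ 0.05878972  0.91575264 -0.03662146]
```

Call:
send_rows([
  [0,0,0,0,0,0],
  [0,0,0,0,0,0],
  [0,0,0,0,0,0],
  [0,0,0,0,0,0],
  [0,0,0,0,0,0],
], grip=0)

```text
time: 19.95
tcp_pos: [0.5244, -0.1438, 0.0325]
eef_rot: [3.138, -0.138, -0.0]
wrist_force: [-0.5, 0.1, -0.5]
grip_width: 0.0426
grip_force: 0.0
```

Call:
send_rows([
  [0,0,-0.3,0,0,0],
  [0,0,-0.8,0,0,0],
  [0,0,-1.2,0,0,0],
  [0,0,-1.5,0,0,0],
  [0,0,-1.5,0,0,0],
])

```text
time: 20.45
tcp_pos: [0.5255, -0.1442, 0.0943]
eef_rot: [3.138, -0.138, 0.004]
wrist_force: [-0.2, 0.2, 0.3]
grip_width: 0.0425
grip_force: 0.0
```

Run:
```python
from h import *
s=arm.read_state();print(s["tcp_pos"],s["wrist_force"],s["moment"],s["grip_width"])
np.save("w8.npy",campose("wrist",s)[2]);save("wrist","w8",(130,0,530,300),2)
# compare edges with a synthetic projection of the square placed flush: find best-fit of blade white mask
im=cv2.imread("raw_w8.png");m=((im.min(2)>150)).astype(np.uint8)
n,lab,stt,cen=cv2.connectedComponentsWithStats(m)
for i in range(1,n):
    if stt[i,4]>800: print(stt[i],cen[i])
g=cv2.cvtColor(im,cv2.COLOR_BGR2GRAY)
for r in (120,140,150,170,190,210,230): print(r,g[r,220:420:1].tolist()) if r in(150,190) else None
```

```text
[ 0.52548041 -0.14415578  0.0943128 ] [-0.22143713  0.16112265  0.28460607] [ 0.03326819 -0.04484016  0.08209533] 0.04246855227230498
[  210   102   296   200 13710] [329.05820569 183.53428155]
150 [245, 223, 170, 153, 151, 152, 152, 150, 126, 106, 106, 109, 103, 106, 104, 103, 101, 100, 101, 101, 100, 99, 100, 95, 98, 98, 95, 96, 95, 93, 94, 94, 92, 92, 94, 92, 92, 93, 91, 92, 91, 90, 90, 92, 90, 90, 89, 91, 86, 90, 89, 86, 87, 87, 89, 87, 87, 85, 87, 80, 84, 87, 86, 85, 88, 90, 91, 91, 97, 99, 106, 104, 107, 221, 243, 243, 243, 243, 244, 244, 243, 242, 242, 242, 242, 242, 242, 238, 198, 148, 150, 152, 149, 149, 150, 147, 145, 144, 141, 138, 136, 135, 131, 130, 126, 119, 108, 93, 125, 195, 219, 221, 222, 223, 221, 219, 218, 219, 220, 218, 243, 246, 246, 246, 246, 246, 246, 246, 247, 246, 246, 246, 246, 246, 245, 245, 246, 246, 246, 246, 246, 247, 241, 162, 39, 55, 68, 75, 76, 76, 76, 78, 79, 77, 76, 78, 77, 79, 77, 79, 79, 77, 79, 79, 81, 76, 77, 76, 78, 77, 78, 78, 81, 79, 77, 77, 81, 76, 78, 80, 82, 79, 76, 78, 77, 79, 77, 77, 79, 78, 78, 79, 77, 78, 80, 77, 79, 81, 78, 78]
190 [2
[... 178 characters left out ...]
, 88, 85, 84, 87, 83, 85, 84, 84, 83, 87, 85, 84, 79, 77, 79, 78, 78, 79, 79, 75, 78, 76, 74, 76, 78, 79, 78, 79, 79, 79, 78, 79, 221, 243, 243, 242, 243, 243, 242, 241, 240, 240, 240, 241, 240, 239, 208, 153, 154, 158, 156, 157, 155, 152, 150, 148, 143, 139, 133, 131, 122, 119, 113, 104, 94, 105, 185, 217, 219, 220, 219, 220, 217, 217, 217, 216, 216, 226, 244, 246, 246, 246, 246, 246, 246, 246, 246, 246, 246, 246, 246, 245, 246, 246, 246, 246, 246, 246, 231, 120, 42, 58, 70, 75, 77, 75, 76, 78, 77, 74, 76, 75, 77, 77, 76, 75, 77, 77, 77, 76, 75, 79, 76, 80, 77, 76, 77, 75, 74, 74, 76, 74, 73, 76, 75, 76, 77, 77, 77, 74, 74, 76, 77, 77, 77, 77, 74, 75, 77, 78, 75, 77, 76, 79, 78, 78, 75, 77]
```

Released cleanly, and the dark groove is within about 1 px (0.7 mm) of the cut edge. Next I go behind the stock with shut fingers for a light squaring push.

Call:
send_rows([
  [-0.5,0.04,0,0,0,0],
  [-1.1,0.08,0,0,0,0],
  [-1.7,0.12,0,0,0,0],
  [-2.2,0.16,0,0,0,0],
  [-2.55,0.18,0,0,0,0],
  [-2.55,0.18,0.3,0,0,0],
  [-2.55,0.18,0.8,0,0,0],
  [-2.55,0.18,1.3,0,0,0],
  [-2.55,0.18,1.6,0,0,0],
  [-2.55,0.18,1.8,0,0,0],
  [-2.55,0.18,1.93,0,0,0],
  [-2.55,0.18,1.93,0,0,0],
], grip=-1, newtons=40)

```text
time: 21.7
tcp_pos: [0.4218, -0.1421, 0.0146]
eef_rot: [-3.139, 0.138, 0.002]
wrist_force: [0.2, -0.2, 0.3]
grip_width: -0.0001
grip_force: 0.0
```

Run:
```python
from h import *
s=arm.read_state();print(s["tcp_pos"],s["wrist_force"],s["moment"],s["grip_width"],R.from_rotvec(s["eef_rot"]).as_matrix().round(3).tolist())
# score check on w8
im=cv2.imread("raw_w8.png");g=cv2.cvtColor(im,cv2.COLOR_BGR2GRAY);P=np.load("w8.npy");K,d,_=campose("wrist");c=(K,d,P)
yh=np.array([.0906,.9959,0])
for r in(150,160,190,200):
    w=g[r-2:r+3].mean(0);q=395+np.argmin(w[395:470]);e=np.where(w[330:400]>150)[0].max()+330.5;l=285+np.argmin(w[285:293])
    E=atz(c,(e,r),.051);Q=atz(c,(q,r),.047);print(r,e,q,w[q],"edge-Q",(E-Q)@yh*1e3,"(want 50)")
```

```text
[ 0.42180984 -0.14206067  0.01462484] [ 0.172971   -0.16232488  0.26504267] [-0.00259806 -0.02513221  0.05293818] -7.73428702458187e-05 [[0.996, -0.088, -0.001], [-0.088, -0.996, 0.0], [-0.001, 0.0, -1.0]]
150 363.5 433 48.2 edge-Q 50.87742433387999 (want 50)
160 362.5 432 49.6 edge-Q 51.412357162704474 (want 50)
190 360.5 428 47.8 edge-Q 51.58365671080299 (want 50)
200 360.5 426 49.4 edge-Q 50.63194870616644 (want 50)
```

Call:
send_rows([
  [0.07,0,0,0,0,0],
  [0.14,0,0,0,0,0],
  [0.2,0,0,0,0,0],
  [0.2,0,0,0,0,0],
])

```text
time: 22.1
tcp_pos: [0.4308, -0.1428, 0.0156]
eef_rot: [3.138, -0.137, 0.001]
wrist_force: [0.4, 0.3, -0.1]
grip_width: 0.0001
grip_force: 0.0
```

Call:
send_rows([
  [0.012,0,0,0,0,0],
  [0.025,0,0,0,0,0],
  [0.025,0,0,0,0,0],
])

```text
time: 22.4
tcp_pos: [0.4309, -0.1428, 0.0153]
eef_rot: [-3.139, 0.138, 0.001]
wrist_force: [0.1, 0.4, 0.3]
grip_width: 0.0002
grip_force: 0.0
```

Call:
send_rows([
  [0.01,0,0,0,0,0],
  [0.01,0,0,0,0,0],
])

```text
time: 22.6
tcp_pos: [0.4313, -0.1429, 0.0153]
eef_rot: [-3.139, 0.138, 0.001]
wrist_force: [0.0, -0.4, 0.5]
grip_width: 0.0001
grip_force: 0.0
```

Call:
send_rows([
  [0.02,0,0,0,0,0],
  [0.03,0,0,0,0,0],
  [0.03,0,0,0,0,0],
])

```text
time: 22.9
tcp_pos: [0.4326, -0.143, 0.0153]
eef_rot: [3.139, -0.138, -0.001]
wrist_force: [0.0, 0.0, -0.1]
grip_width: -0.0003
grip_force: 0.0
```

Call:
send_rows([
  [0.01,0,0,0,0,0],
  [0.01,0,0,0,0,0],
])

```text
time: 23.1
tcp_pos: [0.4329, -0.143, 0.0153]
eef_rot: [-3.139, 0.138, 0.001]
wrist_force: [0.2, -1.0, 0.2]
grip_width: -0.0001
grip_force: 0.0
```

Call:
send_rows([
  [0.01,0,0,0,0,0],
  [0.01,0,0,0,0,0],
])

```text
time: 23.3
tcp_pos: [0.4333, -0.143, 0.0153]
eef_rot: [-3.139, 0.138, 0.001]
wrist_force: [0.2, -0.6, -1.2]
grip_width: -0.0001
grip_force: 0.0
```

Call:
send_rows([
  [0.01,0,0,0,0,0],
  [0.01,0,0,0,0,0],
])

```text
time: 23.5
tcp_pos: [0.4337, -0.1431, 0.0153]
eef_rot: [3.139, -0.138, -0.001]
wrist_force: [-0.4, 0.0, -0.3]
grip_width: 0.0002
grip_force: 0.0
```

Call:
send_rows([
  [0.01,0,0,0,0,0],
  [0.01,0,0,0,0,0],
])

```text
time: 23.7
tcp_pos: [0.4341, -0.1431, 0.0153]
eef_rot: [-3.139, 0.138, 0.001]
wrist_force: [-0.6, 0.0, -0.1]
grip_width: 0.0
grip_force: 0.0
```

Call:
send_rows([
  [0.006,0,0,0,0,0],
  [0.006,0,0,0,0,0],
])

```text
time: 23.9
tcp_pos: [0.4343, -0.1432, 0.0153]
eef_rot: [3.139, -0.138, -0.001]
wrist_force: [-0.6, -0.5, -0.5]
grip_width: -0.0004
grip_force: 0.0
```

Call:
send_rows([
  [0.008,0,0,0,0,0],
  [0.008,0,0,0,0,0],
])

```text
time: 24.1
tcp_pos: [0.4347, -0.1431, 0.0153]
eef_rot: [-3.139, 0.138, 0.001]
wrist_force: [0.4, -0.3, -0.4]
grip_width: 0.0
grip_force: 0.0
```

Call:
send_rows([
  [0.008,0,0,0,0,0],
  [0.008,0,0,0,0,0],
])

```text
time: 24.3
tcp_pos: [0.435, -0.1432, 0.0153]
eef_rot: [-3.139, 0.138, 0.001]
wrist_force: [-0.7, -0.0, 0.6]
grip_width: -0.0003
grip_force: 0.0
```

Call:
send_rows([
  [0.006,0,0,0,0,0],
  [0.006,0,0,0,0,0],
])

```text
time: 24.5
tcp_pos: [0.4352, -0.1433, 0.0153]
eef_rot: [3.139, -0.138, -0.001]
wrist_force: [0.1, -0.4, -0.1]
grip_width: 0.0001
grip_force: 0.0
```

Call:
send_rows([
  [0.01,0,0,0,0,0],
  [0.01,0,0,0,0,0],
])

```text
time: 24.7
tcp_pos: [0.4355, -0.1432, 0.0153]
eef_rot: [-3.139, 0.138, 0.001]
wrist_force: [-0.2, -0.1, -0.5]
grip_width: 0.0003
grip_force: 0.0
```

Call:
send_rows([
  [0.008,0,0,0,0,0],
  [0.008,0,0,0,0,0],
])

```text
time: 24.9
tcp_pos: [0.4355, -0.1432, 0.0152]
eef_rot: [-3.138, 0.138, 0.002]
wrist_force: [-0.5, 0.4, 0.0]
grip_width: 0.0001
grip_force: 0.6
```

Call:
send_rows([
  [0.008,0,0,0,0,0],
  [0.008,0,0,0,0,0],
])

```text
time: 25.1
tcp_pos: [0.4356, -0.1432, 0.0152]
eef_rot: [-3.138, 0.138, 0.002]
wrist_force: [-2.0, 0.7, 2.3]
grip_width: 0.0
grip_force: 1.3
```

Run:
```python
from h import *
s=arm.read_state();print(s["tcp_pos"],s["wrist_force"],s["moment"])
```

```text
[ 0.4355973  -0.14322907  0.0151826 ] [-1.96810361  0.73467531  2.2923424 ] [0.01117712 0.4833575  0.03557943]
```

Call:
send_rows([
  [0.008,0,0,0,0,0],
  [0.008,0,0,0,0,0],
])

```text
time: 25.3
tcp_pos: [0.4356, -0.1432, 0.0151]
eef_rot: [-3.138, 0.138, 0.003]
wrist_force: [-5.0, 0.5, 3.1]
grip_width: 0.0001
grip_force: 2.3
```

Call:
send_rows([
  [0.004,0,0,0,0,0],
  [0.004,0,0,0,0,0],
])

```text
time: 25.5
tcp_pos: [0.4356, -0.1432, 0.0151]
eef_rot: [-3.138, 0.138, 0.004]
wrist_force: [-4.9, -0.0, 3.2]
grip_width: 0.0002
grip_force: 2.7
```

The push stalls at about 5 N, so the stock is pressed home. I'll hold it a moment, then withdraw.

Call:
send_rows([
  [0,0,0,0,0,0],
  [0,0,0,0,0,0],
  [-0.05,0,0,0,0,0],
  [-0.2,0,0,0,0,0],
  [-0.5,0,0,0,0,0],
  [-0.5,0,-0.6,0,0,0],
  [-0.5,0,-1.4,0,0,0],
  [-0.5,0,-2.2,0,0,0],
  [0,0,-3,0,0,0],
  [0.7,0,-3.4,0,0,0],
  [0.8,0,-3.4,0,0,0],
  [0.8,0,-3.4,0,0,0],
])

```text
time: 26.7
tcp_pos: [0.4687, -0.146, 0.1511]
eef_rot: [-3.138, 0.137, 0.0]
wrist_force: [0.0, -0.3, -0.5]
grip_width: -0.0002
grip_force: 0.0
```

Run:
```python
from h import *
s=arm.read_state();print(s["tcp_pos"],s["qvel"].round(3),s["wrist_force"])
np.save("w9.npy",campose("wrist",s)[2]);save("wrist","w9");save("top","t9")
im=cv2.imread("raw_w9.png");g=cv2.cvtColor(im,cv2.COLOR_BGR2GRAY).astype(float);c=campose("wrist",s)
xh=np.array([.9959,-.0906,0]);yh=np.array([.0906,.9959,0])
# predicted pixels from estimated slab frame
C=np.array([.5205,-.179,.047])
for n,x,y,z in[("mid",0,0,0),("Q near",-50,-50,0),("Q far",50,-50,0),("tipcut",83,0,4),("tipL",83,50,4),("cutnear",-40,0,4)]:print(n,proj(c,C+xh*x/1e3+yh*y/1e3+[0,0,z/1e3])[0].round(1))
for xs in(-45,-30,-15,15,30,45):
    # scan line across y at given slab x, sample in world
    ys=np.arange(-70,60,.5);uv=proj(c,C+np.outer(ys/1e3,yh)+xh*xs/1e3).astype(np.float32)
    v=cv2.remap(g.astype(np.float32),uv[:,0].reshape(1,-1),uv[:,1].reshape(1,-1),cv2.INTER_LINEAR)[0]
    e=np.where(np.diff(v)>40)[0]; k=(ys>-62)&(ys<-38)
    print(xs,"edges y",ys[e][:3],"Q score y",ys[k][np.argmin(v[k])],v[k].min().round(),np.median(v[k]).round())
```

```text
[ 0.46867977 -0.14595933  0.1510867 ] [ 0.007  0.    -0.     0.051  0.01   0.004 -0.   ] [ 0.04880636 -0.27619124 -0.48473083]
mid [349.1 134.5]
Q near [399.6 188.1]
Q far [410.4  74.3]
tipcut [353.6  28.7]
tipL [290.9  28.5]
cutnear [348.  178.7]
-45 edges y [2.5 3. ] Q score y -48.0 52.0 82.0
-30 edges y [2.  2.5] Q score y -47.0 56.0 84.0
-15 edges y [2.  2.5 3. ] Q score y -48.0 57.0 84.0
15 edges y [1.5 2.  2.5] Q score y -48.5 59.0 84.0
30 edges y [2.  2.5] Q score y -48.5 59.0 85.0
45 edges y [2.  2.5] Q score y -48.5 58.0 84.0
```

The cut edge measures about 0.5 to 1 mm from the middle score and parallel to it within about 0.3°. The robot is clear, so I'm handing in.

```bash
python3 -c "
from bench import arm
print(arm.sign_off())"
```

```text
the job is handed in; nothing more can be done
None
```

The job is handed in, with no verdict returned: the square is turned round and lies on the slab, its stock pressed against the near edge with about 5 N, its cutting edge about 1 mm or less from the middle score line by the wrist camera, and the gripper released and clear.

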